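# Lock the jig fence with its quarter-turn thumbscrew

### The arm

A 6-joint arm with a two-finger parallel gripper is mounted at the origin on a cart in front of the work surface, level with it; the furniture and walls round the work are solid. World frame = base frame: x ahead of the robot, y to its left, z up, the work surface at z = 0. Lengths are in m, angles in rad, forces in N, time in s.
With the tool pointing down it reaches from about 0.375 to 0.9 m from the base axis. Payload 3.1 kg.
Tool frame: the origin (TCP) lies on the centre line of the jaws, within the pads' length; the fingertips stand 22 mm ahead of it and the grasp point (between the pads) lies 3 mm ahead of it; z points along the fingers, y is the line along which they close (so a half turn about z gives the same grasp; the last joint's range is limited). The gripper opens to 85 mm and grips with 20 to 120 N. Pads are 22 mm wide; open, the fingers measure 114 mm over their backs; the gripper's body (76 mm by 85 mm) begins 54 mm behind the grasp point. The pads swing forward as they close: fully open they stand 13 mm farther back than shut.
Start: joints at [-1.379, 0.527, 1.433, -0, 1.181, -0.178], TCP at [0.226, -0.582, 0.253] pointing down, gripper open.
Joint ranges: [-3.08, 3.08], [-0.75, 2.2], [0.22, 2.44], [-1.43, 4.57], [0, 2.65], [-2.85, 2.85]. Speed limits (rad/s): [2.79, 2.79, 3.14, 3.14, 3.14, 3.14].

### API

Orientations are given as a unit quaternion [x, y, z, w].
In Python, from station import sense, eyes, job gives the robot as it stands.
- The arm moves only by the shell command python3 -m pendant 'ROWS' [FORCE]. ROWS is rows parted by semicolons, their numbers by spaces, 1 to 20 of them, each of 5 numbers: dx, dy, dz in m, then a turn about the tool's z in rad, then the opening from 0.0 (shut) to 1.0 (fully open); each row is the pose to reach, as a shift and turn from the pose commanded when the command began, along the tool's axes at that moment; what a row does not reach only later rows make up. A row lasts 1/10 s, in which the tool goes at most 0.05 m and 0.15 rad, less where a joint would pass 70% of its speed; a pose out of reach is approached as far as the arm can. The fingers move at their own pace and stop on an object; FORCE is the grip in N (left out, the last holds). Time passes only in rows, so rows that do not move let the fingers close. It prints the time, the measured TCP pose, the force, the opening and the grip force at its end.
- sense(): the state, without advancing time (a new reading comes with each control period).
- eyes.snapshot(name): name is "side" or "top"; returns a dict with "pixels" (420x560x3 uint8, red, green, blue), "range_z" (420x560 float32, m along the optical axis (not along the pixel's ray), 0 where there is no reading), "fov_y" (degrees; the focal length in pixels is half the picture's height over the tangent of half this angle, whatever the lens; pixels are square), "cx", "cy" (the principal point, pixels), "k1" (the pictures are not rectified: a ray, as slopes to the right and down, at radius r is drawn at 1 + k1 r^2 times it, then the intrinsics apply), "R" (3x3) and "t" (3): a world point X has camera coordinates R X + t. Camera axes: x right, y down, z forward; pixel columns grow to the right and rows downward; lengths in m; the calibration is good to about 2 mm. A picture is of the moment at which its call begins.
- job.sign_off(): hands the job in; it is judged then, once.
The state is a dict: "t": time; "q": joint angles; "qd": joint speeds; "tau": joint torques, N m; "tcp_pos": TCP position; "tool_rot": TCP orientation; "force": force on the tool from outside, world axes, zero at the start; "ft_torque": the same for the moment, N m; "finger_gap": opening from 0.0 (shut) to 1.0 (fully open); "gripper_force": force on a finger pad.
Only numpy, scipy, OpenCV 4.12 (cv2) and the standard library are available. Lean on these libraries where they do the work, as an engineer would, in place of code of your own. Each camera call takes 0.05 s, during which the arm holds its last target. There are 200 camera calls.

### The job

Take the thumbscrew from its wooden rest, put its foot through the slot in the fence of the squaring jig, slide the fence along until the slot hidden in the steel strip underneath lines up, then push the thumbscrew down through both against the spring, give it a quarter turn and let it spring up locked in its notches. Feel for the hidden slot and press gently, never hard against the jig, and leave the other things where they are.

Things in the scene. Friction and masses are not known exactly. Their poses are not given: they have to be found in the camera images.
- jig: Grey squaring jig fixed to the bench, 150 x 270 x 30 mm (x, y, z). Origin: centre of its underside. Its y axis is the direction in which the fence slides. A groove along y in its top holds a clamped steel strip.
- groove (a point): Middle of the groove, level with the jig's top and the strip's top. The strip has a slot 22 (x) by 12 mm (y) on the centre line, hidden under the fence. Its place differs each run and can only be felt: slots line up with joint fence between 0.035 and 0.060. A spring plunger (2 N at first, 8 N fully down) closes it 3 mm down. Under the strip, on both long sides of the slot, are 1.5 mm deep notches.
- fence (a joint): Slide of the aluminium fence along the jig's +y axis, 0 to 0.070 m; it stands at 0 to 0.012 at the start. About 3 N of friction; stays where it is left. It can be pushed along with the thumbscrew standing in its slot.
- fence_slot (a point): Centre of the mouth of the slot through the aluminium fence's foot, 38.5 mm above the bench; moves with the fence, axes as the jig's. Slot 22.4 (x) by 12.4 mm (y) through the 8 mm foot; the strip's top is 8.5 mm below the mouth. The foot is 80 mm wide (x), from y = -25 to +84 mm of this point; an upright wall, 28 mm high, 140 mm long (x), stands at y = +70 to +76 mm.
- thumbscrew: Loose steel quarter-turn thumbscrew, 55 mm tall, 90 g, upright in the rest. Origin: centre of the foot's underside, z up. T foot 20 (x) by 10 (y) by 5 mm high; stem 10 mm thick; collar 22 mm wide at z = 21 to 25 mm. Pushed down with its x along the slot's x until the collar meets the fence (origin 21 mm below the slot's mouth), the foot is under the strip with 2 mm to spare and can turn.
- wing_head (a point): Point on the thumbscrew's axis, 47 mm above its origin, in its flat wing head, 30 (x) by 12 mm (y), z = 25 to 55 mm; pinch it across the 12 mm. After a quarter turn, either way, and let go, it springs up into the notches: origin 17.5 mm below the slot's mouth, collar 3.5 mm above the fence. Let go unturned, the spring lifts it to 11.5 mm below the mouth.
- rest: Wooden rest block 70 x 60 x 26 mm fixed to the bench, with a pocket in which the thumbscrew stands, 24 mm (x) by 14 mm (y), 20 mm deep. Origin: centre of its underside. The thumbscrew's x axis is along the rest's x.
- loupe: Black standing loupe, 37 mm wide, 38 mm tall; bystander, loose. Origin: centre of its underside.
- quoin_1: Dark steel quoin block 24 x 52 x 17 mm; bystander, loose. Origin: centre of its underside.
There are look-alikes about, which are no part of the job. What is shaped like the thumbscrew but orange or purple is not meant.

How it is judged:
By the outcome, as a careful person would: the job done as asked, in the order asked, and still so for the second after the job is handed in, with the robot touching nothing.
It also fails if it takes over 70 s, if anything falls off the work surface, if the arm or the gripper's body presses on something with over 40 N, if the wrist force passes 120 N, or if a joint passes its speed limit or range.

## Working session

There is one attempt and no reset: what is moved stays moved. The work goes in short steps, Python scripts to look and compute and a shell command to move; the robot and the scene stay as the last step left them, time stands still between calls to the robot, and variables do not carry over. Pictures are saved under pics/ and viewed, at most 10 in all, crops included, and the job is handed in when it is done.

```bash
mkdir -p pics; cat > h.py <<'E'
import numpy as np, cv2, pickle
def cap(n):
    from station import eyes
    s=eyes.snapshot(n); pickle.dump(s,open(f'{n}.pkl','wb')); return s
def load(n): return pickle.load(open(f'{n}.pkl','rb'))
def K(s):
    f=s['pixels'].shape[0]/2/np.tan(np.radians(s['fov_y'])/2)
    return np.array([[f,0,s['cx']],[0,f,s['cy']],[0,0,1.]])
def rays(s,uv):
    p=cv2.undistortPoints(np.float64(uv).reshape(-1,1,2),K(s),np.array([s['k1'],0,0,0.])).reshape(-1,2)
    # invert r_d=r(1+k1 r^2)
    return np.c_[p,np.ones(len(p))]
def plane(s,uv,z):
    R=np.array(s['R']);t=np.array(s['t']);c=-R.T@t; d=rays(s,uv)@R
    return c+d*((z-c[2])/d[:,2])[:,None]
def cloud(s):
    H,W=s['range_z'].shape;v,u=np.mgrid[:H,:W]
    r=rays(s,np.c_[u.ravel(),v.ravel()])*s['range_z'].reshape(-1,1)
    return ((r-np.array(s['t']))@np.array(s['R'])).reshape(H,W,3)
def proj(s,X):
    return cv2.projectPoints(np.float64(X).reshape(-1,1,3),cv2.Rodrigues(np.array(s['R']))[0],np.float64(s['t']),K(s),np.array([s['k1'],0,0,0.]))[0].reshape(-1,2)
def save(s,n,box=None,k=1):
    im=s['pixels'][...,::-1]
    if box: im=im[box[1]:box[3],box[0]:box[2]]
    cv2.imwrite(f'pics/{n}.png',cv2.resize(im,None,fx=k,fy=k,interpolation=cv2.INTER_CUBIC))
E
python3 - <<'E'
from h import *
from station import sense
for n in('top','side'):
    s=cap(n);save(s,n+'0');print(n,s['fov_y'],s['k1'],-np.array(s['R']).T@s['t'],np.round(s['R'],2).tolist())
print(sense())
E
```

```text
top 45.438373896060014 -0.0037083913994488747 [ 0.41301435 -0.12404228  1.15660582] [[-0.0, -1.0, 0.0], [-0.99, 0.0, -0.13], [0.13, -0.0, -0.99]]
side 47.2225789630815 0.009845235045094 [ 0.11914    -0.95497015  0.50801256] [[0.89, -0.46, -0.0], [-0.21, -0.4, -0.9], [0.41, 0.8, -0.45]]
{'t': 0.1, 'q': array([-1.37849202e+00,  5.28388516e-01,  1.43380696e+00,  1.33096585e-05,
        1.18140513e+00, -1.78481422e-01]), 'qd': array([-0.00143642, -0.00432353, -0.00376545,  0.00126015,  0.00182368,
       -0.00065167]), 'tau': array([-1.59030569e-04, -4.43303347e+01, -1.78586394e+01, -1.56500514e-04,
        3.84583545e-03,  1.43858796e-05]), 'tcp_pos': array([ 0.22638879, -0.5818938 ,  0.2524116 ]), 'tool_rot': array([ 9.82863881e-01,  1.84330096e-01, -7.84910228e-07, -1.00399599e-03]), 'force': array([0.364755  , 0.52582281, 0.1135277 ]), 'ft_torque': array([ 0.00710246, -0.00809129, -0.00120095]), 'gripper_force': 0.0, 'finger_gap': 1.0007970225487541}
```

View pics/top0.png

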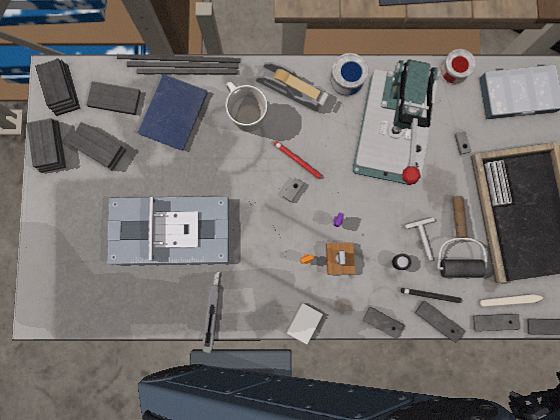

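View pics/side0.png

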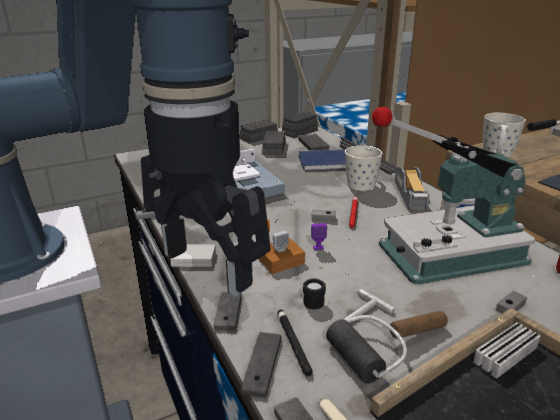

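The top view shows the jig at about (172,230) with its fence wall at u≈152 and slot at (187,229). The rest with the grey thumbscrew is at (341,258). The orange (307,260) and purple (339,220) look-alikes and the loupe (402,262) are nearby. The side view shows the head standing at (281,240) in the rest.

```bash
python3 - <<'E'
from h import *
s=load('top'); im=s['pixels']; hsv=cv2.cvtColor(im,cv2.COLOR_RGB2HSV); C=cloud(s)
a=cv2.resize(im[185:275,100:245],None,fx=4,fy=4,interpolation=cv2.INTER_CUBIC)
b=cv2.resize(im[205:285,290:360],None,fx=3,fy=3,interpolation=cv2.INTER_CUBIC)
W=np.zeros((600,580,3),np.uint8);W[:360]=a;W[360:,:210]=b
sd=load('side');c=cv2.resize(sd['pixels'][210:280,250:340],None,fx=3.4,fy=3.4,interpolation=cv2.INTER_CUBIC);W[360:598,230:536]=c
cv2.imwrite('pics/crop1.png',W[...,::-1])
def reg(m,z,nm):
    cs=cv2.findContours(m.astype(np.uint8),cv2.RETR_EXTERNAL,cv2.CHAIN_APPROX_NONE)[0]
    for c in sorted(cs,key=cv2.contourArea)[::-1][:2]:
        if cv2.contourArea(c)<15: continue
        P=plane(s,c.reshape(-1,2)-0.,z)[:,:2]; r=cv2.minAreaRect((P*1000).astype(np.float32)); print(nm,np.round(c.reshape(-1,2).mean(0)),np.round(r[0],1),np.round(r[1],1),round(r[2],2))
box=lambda x0,y0,x1,y1:np.pad(np.ones((y1-y0,x1-x0),bool),((y0,420-y1),(x0,560-x1)))
Z=C[...,2]
reg((Z>.02)&box(95,180,250,280),.03,'jig')
reg((Z>.034)&(Z<.05)&box(95,180,250,280),.0385,'fence')
reg((Z>.055)&box(95,180,250,280),.066,'wall')
reg((Z>.017)&(Z<.032)&box(322,235,362,280),.026,'rest')
reg((Z>.045)&box(322,235,362,280),.061,'head')
m=(Z>.05)&box(322,235,362,280); print('head z',np.percentile(Z[m],[10,50,90]) if m.any() else 0)
for nm,bx in(('loupe',(385,245,420,280)),('orange',(298,252,317,270)),('purple',(330,208,350,230))):
    m=(Z>.012)&box(*bx); print(nm,C[m].min(0),C[m].max(0))
print('jig top z',np.median(Z[205:215,115:140]),'foot z',np.median(Z[220:238,165:178]),'rest',np.median(Z[250:270,329:332]))
E
```

```text
jig [168. 230.] [528.6 118.2] [150.2 273.3] 0.7
fence [171. 230.] [528.8  97.7] [137.2 103.7] 0.74
wall [151. 228.] [527.6 148.3] [138.4  10.7] 0.74
rest [340. 258.] [ 465.1 -269.5] [60.8 69.6] 89.91
head [342. 257.] [ 463.4 -268.3] [13.1 28.4] 88.97
head z [0.05594644 0.06031175 0.06510631]
loupe [ 0.41301435 -0.42595385  0.0121803 ] [ 0.47427785 -0.12404228  1.15660582]
orange [ 0.45260262 -0.20562142  0.02005792] [ 0.47312587 -0.17758104  0.05928451]
purple [ 0.41301435 -0.2749206   0.02082234] [ 0.56482665 -0.12404228  1.15660582]
jig top z 0.031011012466132297 foot z 0.03924374325781141 rest 0.025985588145920408
```

View pics/crop1.png

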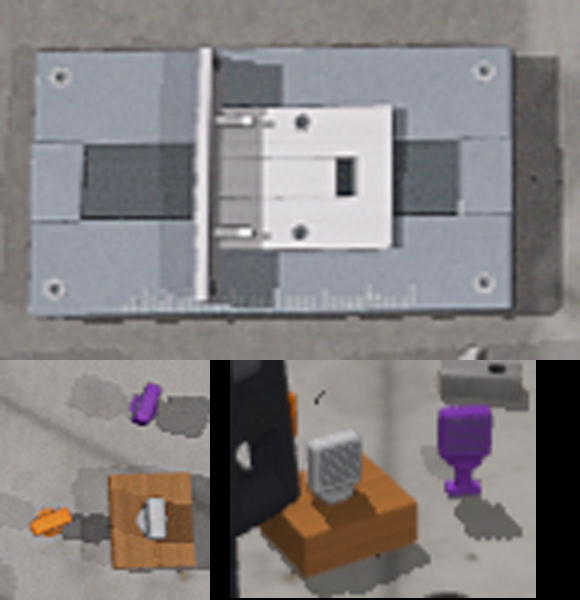

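The crop shows the slot dark at about (186.4,229) in the full image. The head stands upright in the rest, long axis along the world x axis, and its measured sizes agree with those given (rest 70x60, head 28x13, jig 150x273 at yaw about 0.7°). Next I move above the rest.

```bash
python3 -m pendant '0.335 -0.205 0.07 0.371 0.5;0.335 -0.205 0.07 0.371 0.5;0.335 -0.205 0.07 0.371 0.5;0.335 -0.205 0.07 0.371 0.5;0.335 -0.205 0.07 0.371 0.5;0.335 -0.205 0.07 0.371 0.5;0.335 -0.205 0.07 0.371 0.5;0.335 -0.205 0.07 0.371 0.5;0.335 -0.205 0.07 0.371 0.5;0.335 -0.205 0.132 0.371 0.5;0.335 -0.205 0.132 0.371 0.5;0.335 -0.205 0.132 0.371 0.5;0.335 -0.205 0.132 0.371 0.5'
python3 - <<'E'
from h import *
s=load('top'); im=s['pixels']
g=cv2.cvtColor(im,cv2.COLOR_RGB2GRAY)
sub=g[218:242,180:194]; m=cv2.resize(sub,None,fx=4,fy=4,interpolation=cv2.INTER_CUBIC)<120
n,l,st,ce=cv2.connectedComponentsWithStats(m.astype(np.uint8))
for i in range(1,n):
    if st[i,4]>40:
        x,y,w,h,a=st[i]; f=lambda x,y:((x+.5)/4-.5+180,(y+.5)/4-.5+218)
        print(st[i],f(*ce[i]),plane(s,[f(*ce[i]),f(x,y),f(x+w-1,y+h-1)],.0385)[:,:2]*1000)
# head in side view: by depth
d=load('side');C=cloud(d);print('side rest/head pts')
m=(C[...,2]>.03)&(abs(C[...,0]-.464)<.03)&(abs(C[...,1]+.269)<.025)
P=C[m];print(len(P),P.mean(0),P.min(0),P.max(0)); q=P[P[:,2]>.045];print(np.percentile(q,[2,50,98],axis=0))
E
```

```text
t: 1.4
tcp_pos: [0.4643, -0.271, 0.1218]
tool_rot: [1.0, -0.001, 0.0, 0.0]
force: [-0.9, -0.6, -0.1]
finger_gap: 0.499
gripper_force: 0.0
[ 16  26  19  39 672] (np.float64(185.80431547619048), np.float64(228.78534226190476)) [[529.11366965  77.41517845]
 [539.61761569  82.53340066]
 [518.23254362  71.98492265]]
side rest/head pts
258 [ 0.46184218 -0.2732801   0.04789814] [ 0.44824465 -0.28053858  0.03004376] [ 0.47945629 -0.26380714  0.06170837]
[[ 0.44863036 -0.2769038   0.04554665]
 [ 0.46145636 -0.27385129  0.05507366]
 [ 0.47744948 -0.26514354  0.06123976]]
```

```bash
python3 -m pendant '-0.001 0 0.03 0 0.5;-0.001 0 0.05 0 0.5;-0.001 0 0.065 0 0.5;-0.001 0 0.065 0 0.5;-0.001 0 0.065 0 0.5;-0.001 0 0.065 0 0.0;-0.001 0 0.065 0 0.0;-0.001 0 0.065 0 0.0;-0.001 0 0.065 0 0.0;-0.001 0 0.065 0 0.0;-0.001 0 0.065 0 0.0;-0.001 0 0.065 0 0.0' 50
python3 -c "
from h import *
s=cap('side');save(s,'side1',(200,120,400,300),3)"
```

```text
t: 2.6
tcp_pos: [0.4641, -0.2706, 0.0575]
tool_rot: [1.0, 0.0, 0.001, 0.001]
force: [-1.0, 0.6, 6.1]
finger_gap: 0.133
gripper_force: 51.6
```

View pics/side1.png

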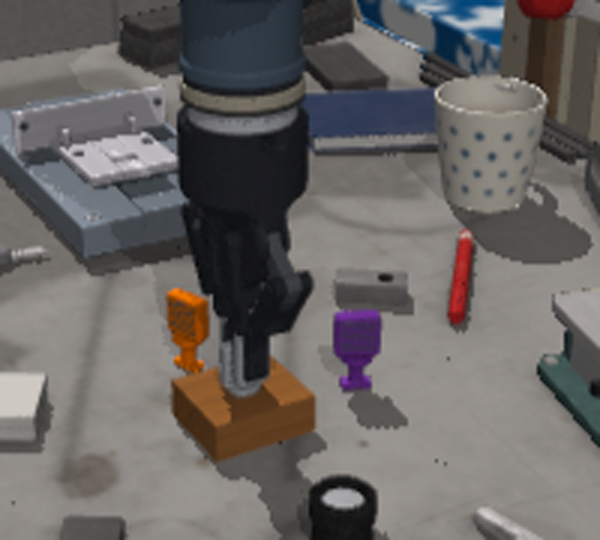

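The head sits between the pads (gap 11.3 mm), still in the rest, and both look-alikes are untouched. Next I lift and carry it to the slot.

```bash
python3 -m pendant '0 0 -0.03 0 0;0 0 -0.06 0 0;0 0 -0.1 0 0;0.066 -0.346 -0.1 -0.012 0;0.066 -0.346 -0.1 -0.012 0;0.066 -0.346 -0.1 -0.012 0;0.066 -0.346 -0.1 -0.012 0;0.066 -0.346 -0.1 -0.012 0;0.066 -0.346 -0.1 -0.012 0;0.066 -0.346 -0.1 -0.012 0;0.066 -0.346 -0.1 -0.012 0;0.066 -0.346 -0.1 -0.012 0;0.066 -0.346 -0.055 -0.012 0;0.066 -0.346 -0.055 -0.012 0;0.066 -0.346 -0.055 -0.012 0;0.066 -0.346 -0.055 -0.012 0'
python3 - <<'E'
from h import *
from station import sense
s=cap('side');t=cap('top');p=sense();print(p['tcp_pos'],p['tool_rot'],p['force'])
uv=proj(s,[p['tcp_pos']+[0,0,-.05],[.529,.0765,.0385]]);print(uv)
u,v=uv.mean(0).astype(int);save(s,'side2',(u-50,v-40,u+50,v+35),8)
print(proj(t,[p['tcp_pos']+[0,0,-.05],[.529,.0765,.0385]]))
E
```

```text
t: 4.25
tcp_pos: [0.5303, 0.0748, 0.1127]
tool_rot: [1.0, 0.005, 0.001, 0.0]
force: [0.3, 1.2, 0.0]
finger_gap: 0.13
gripper_force: 50.5
[0.53061337 0.07516553 0.11322184] [9.99984283e-01 5.32088917e-03 1.76135112e-03 1.37153037e-04] [-0.1726019   0.62612954 -0.74225038]
[[241.4896714  162.77662411]
 [241.09443758 171.93380594]]
[[184.83892344 226.93902331]
 [186.21223897 228.83530254]]
```

View pics/side2.png

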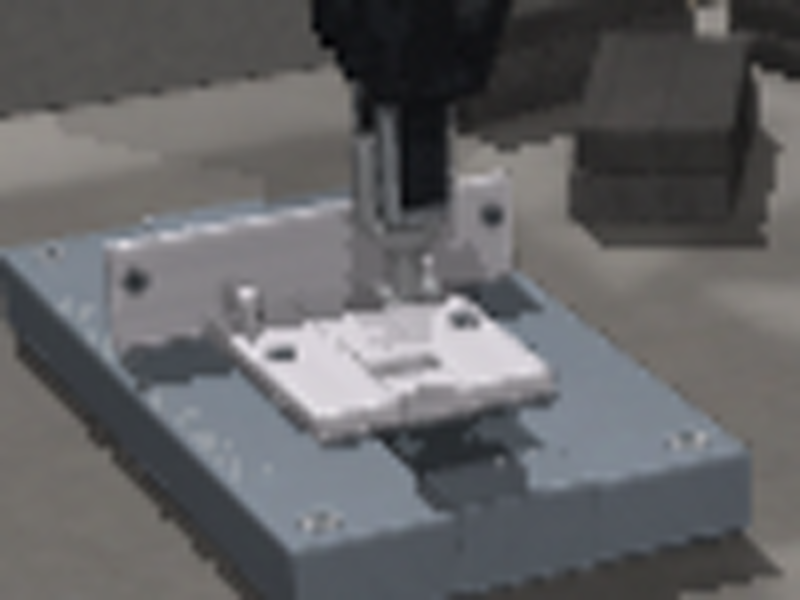

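The foot hangs at about (242,162) and the slot is at (241.6,172.6), so they're in line within about 1 mm. Next I lower it to the mouth and feel for it.

```bash
python3 -m pendant '-0.0005 -0.0015 0.01 0 0;-0.0005 -0.0015 0.019 0 0;-0.0005 -0.0015 0.021 0 0;-0.0005 -0.0015 0.023 0 0;-0.0005 -0.0015 0.024 0 0;-0.0005 -0.0015 0.025 0 0;-0.0005 -0.0015 0.025 0 0' 60
python3 - <<'E'
from h import *
from station import sense
s=cap('side');t=cap('top')
P=[];F=[]
for i in range(1):
    p=sense();print(p['tcp_pos'],p['force'],p['ft_torque'])
save(s,'side3',(200,130,280,190),10)
E
```

```text
t: 5.05
tcp_pos: [0.529, 0.0775, 0.0862]
tool_rot: [1.0, 0.006, -0.0, -0.0]
force: [0.5, -0.8, -0.5]
finger_gap: 0.125
gripper_force: 60.9
[0.52908045 0.07747153 0.08638989] [-0.0520122   0.61314474 -1.58940702] [-0.04010178  0.01243604  0.05498729]
```

View pics/side3.png

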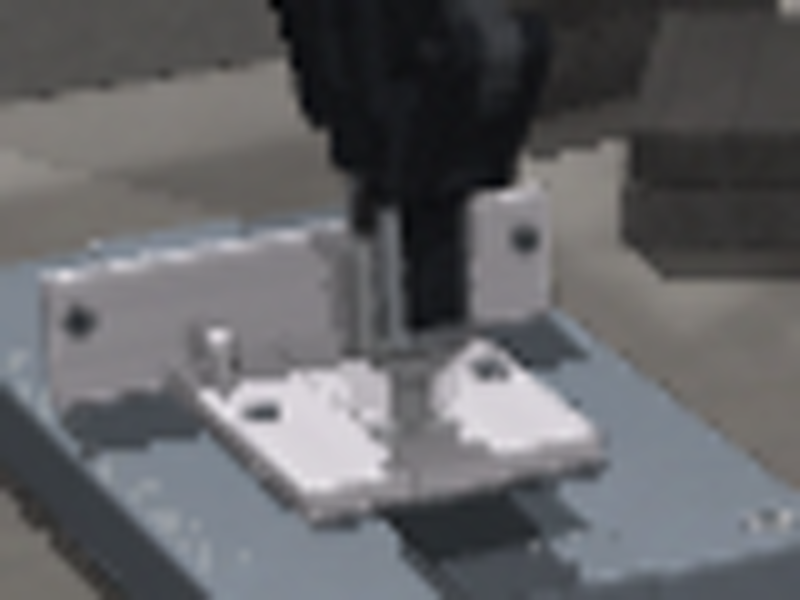

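No force and the foot is already about 2–3 mm below the mouth, so it has entered the slot. I continue down to the strip.

```bash
python3 -m pendant '0 0 0.001 0 0;0 0 0.002 0 0;0 0 0.003 0 0;0 0 0.004 0 0;0 0 0.004 0 0;0 0 0.004 0 0'; python3 -m pendant '0 0 0.001 0 0;0 0 0.001 0 0';  python3 -m pendant '0 0 0.001 0 0;0 0 0.001 0 0'
```

```text
t: 5.75
tcp_pos: [0.5289, 0.0775, 0.0822]
tool_rot: [1.0, 0.006, -0.0, -0.0]
force: [0.4, 0.1, -0.6]
finger_gap: 0.126
gripper_force: 60.9
t: 5.95
tcp_pos: [0.5291, 0.0775, 0.0815]
tool_rot: [1.0, 0.006, 0.0, 0.0]
force: [0.3, 0.3, 1.3]
finger_gap: 0.127
gripper_force: 61.5
t: 6.15
tcp_pos: [0.5292, 0.0774, 0.0815]
tool_rot: [1.0, 0.006, 0.0, 0.0]
force: [-2.1, -0.8, 9.2]
finger_gap: 0.131
gripper_force: 62.6
```

The strip is felt at TCP z = 0.0815 at about 8 N/mm. The slots can't line up for at least 23 mm, so I lift slightly and push the fence 20 mm, then press lightly again.

```bash
cat > ok.py <<'E'
import sys
from station import sense
p=sense(); z=p['tcp_pos'][2]; f=p['force']
sys.exit(0 if z>.0809 and abs(f[1])<12 and f[2]>1.5 else 1)
E
python3 -m pendant '0 0 -0.0015 0 0;0 -0.002 -0.0015 0 0;0 -0.004 -0.0015 0 0;0 -0.007 -0.0015 0 0;0 -0.01 -0.0015 0 0;0 -0.013 -0.0015 0 0;0 -0.016 -0.0015 0 0;0 -0.019 -0.0015 0 0;0 -0.02 -0.0015 0 0;0 -0.02 -0.0015 0 0'; python3 -m pendant '0 0 0.001 0 0;0 0 0.0012 0 0;0 0 0.0012 0 0'
```

```text
t: 7.15
tcp_pos: [0.5289, 0.098, 0.0818]
tool_rot: [1.0, 0.006, 0.0, -0.0]
force: [0.6, -1.8, 0.2]
finger_gap: 0.127
gripper_force: 61.1
t: 7.45
tcp_pos: [0.5288, 0.0979, 0.0815]
tool_rot: [1.0, 0.006, 0.0, -0.0]
force: [-0.8, -0.2, 7.0]
finger_gap: 0.13
gripper_force: 62.3
```

```bash
python3 -m pendant '0 -0.0004 0 0 0;0 -0.0008 0 0 0;0 -0.0012 0 0 0;0 -0.0016 0 0 0' && python3 ok.py && python3 -m pendant '0 -0.0004 0 0 0;0 -0.0008 0 0 0;0 -0.0012 0 0 0;0 -0.0016 0 0 0' && python3 ok.py && python3 -m pendant '0 -0.0004 0 0 0;0 -0.0008 0 0 0;0 -0.0012 0 0 0;0 -0.0016 0 0 0'&& python3 ok.py && python3 -m pendant '0 -0.0004 0 0 0;0 -0.0008 0 0 0;0 -0.0012 0 0 0;0 -0.0016 0 0 0'
```

```text
t: 7.85
tcp_pos: [0.5288, 0.0982, 0.0815]
tool_rot: [1.0, 0.006, 0.0, 0.001]
force: [-0.6, -6.4, 7.1]
finger_gap: 0.134
gripper_force: 62.1
t: 8.25
tcp_pos: [0.5289, 0.0995, 0.0815]
tool_rot: [1.0, 0.006, 0.0, 0.001]
force: [-1.1, -6.0, 6.5]
finger_gap: 0.126
gripper_force: 62.1
t: 8.65
tcp_pos: [0.5288, 0.1011, 0.0815]
tool_rot: [1.0, 0.006, 0.0, 0.001]
force: [-1.6, -6.6, 7.7]
finger_gap: 0.128
gripper_force: 62.1
t: 9.05
tcp_pos: [0.5288, 0.1027, 0.0815]
tool_rot: [1.0, 0.006, 0.0, 0.001]
force: [-0.6, -6.8, 7.7]
finger_gap: 0.124
gripper_force: 62.1
```

```bash
python3 -m pendant '0 -0.0004 0 0 0;0 -0.0008 0 0 0;0 -0.0012 0 0 0;0 -0.0016 0 0 0' && python3 ok.py && python3 -m pendant '0 -0.0004 0 0 0;0 -0.0008 0 0 0;0 -0.0012 0 0 0;0 -0.0016 0 0 0' && python3 ok.py && python3 -m pendant '0 -0.0004 0 0 0;0 -0.0008 0 0 0;0 -0.0012 0 0 0;0 -0.0016 0 0 0'&& python3 ok.py && python3 -m pendant '0 -0.0004 0 0 0;0 -0.0008 0 0 0;0 -0.0012 0 0 0;0 -0.0016 0 0 0' && python3 ok.py && python3 -m pendant '0 -0.0004 0 0 0;0 -0.0008 0 0 0;0 -0.0012 0 0 0;0 -0.0016 0 0 0' && python3 ok.py && python3 -m pendant '0 -0.0004 0 0 0;0 -0.0008 0 0 0;0 -0.0012 0 0 0;0 -0.0016 0 0 0'
```

```text
t: 9.45
tcp_pos: [0.5288, 0.1044, 0.0815]
tool_rot: [1.0, 0.006, 0.0, 0.001]
force: [-1.0, -7.1, 6.9]
finger_gap: 0.125
gripper_force: 62.1
t: 9.85
tcp_pos: [0.5287, 0.106, 0.0815]
tool_rot: [1.0, 0.006, 0.0, 0.001]
force: [-0.0, -5.9, 5.8]
finger_gap: 0.124
gripper_force: 62.1
t: 10.25
tcp_pos: [0.5288, 0.1076, 0.0815]
tool_rot: [1.0, 0.006, 0.0, 0.001]
force: [-0.7, -6.6, 6.6]
finger_gap: 0.129
gripper_force: 62.1
t: 10.65
tcp_pos: [0.5287, 0.1092, 0.0814]
tool_rot: [1.0, 0.006, 0.0, 0.001]
force: [-0.5, -5.8, 7.2]
finger_gap: 0.125
gripper_force: 62.0
t: 11.05
tcp_pos: [0.5286, 0.1116, 0.0808]
tool_rot: [1.0, 0.006, 0.0, 0.0]
force: [0.8, -3.6, 1.3]
finger_gap: 0.128
gripper_force: 61.3
```

The foot dropped at y≈0.1116. Now I press on down.

```bash
python3 -m pendant '0 0 0.0005 0 0;0 0 0.001 0 0;0 0 0.0015 0 0;0 0 0.002 0 0;0 0 0.002 0 0'
```

```text
t: 11.55
tcp_pos: [0.5283, 0.1119, 0.0785]
tool_rot: [1.0, 0.006, -0.0, -0.0]
force: [-0.4, -3.8, 1.5]
finger_gap: 0.127
gripper_force: 61.4
```

```bash
python3 -m pendant '0 0 0.001 0 0;0 0 0.002 0 0;0 0 0.003 0 0;0 0 0.003 0 0'
```

```text
t: 11.95
tcp_pos: [0.5283, 0.1119, 0.0755]
tool_rot: [1.0, 0.006, -0.0, -0.0]
force: [-0.6, -3.1, 2.8]
finger_gap: 0.126
gripper_force: 61.6
```

```bash
python3 -m pendant '0 0 0.001 0 0;0 0 0.002 0 0;0 0 0.003 0 0;0 0 0.004 0 0;0 0 0.005 0 0;0 0 0.005 0 0'; python3 -m pendant '0 0 0.0005 0 0;0 0 0.001 0 0;0 0 0.001 0 0'
```

```text
t: 12.55
tcp_pos: [0.5283, 0.1119, 0.0706]
tool_rot: [1.0, 0.006, -0.0, -0.0]
force: [-1.7, -1.6, 5.1]
finger_gap: 0.123
gripper_force: 62.0
t: 12.85
tcp_pos: [0.5283, 0.1119, 0.0698]
tool_rot: [1.0, 0.006, -0.0, -0.0]
force: [-2.2, -2.8, 6.0]
finger_gap: 0.131
gripper_force: 62.1
```

```bash
python3 -m pendant '0 0.0004 0.0006 0 0;0 0.0004 0.0008 0 0;0 0.0004 0.0008 0 0' 70; python3 -c "
from station import sense;print(sense()['q'])"
```

```text
t: 13.15
tcp_pos: [0.5284, 0.1118, 0.0691]
tool_rot: [1.0, 0.006, -0.0, -0.0]
force: [-2.9, -2.1, 6.7]
finger_gap: 0.128
gripper_force: 69.4
[1.22059540e-03 7.01190395e-01 1.78242437e+00 9.39938594e-04
 6.58313255e-01 1.55985039e+00]
```

```bash
python3 -m pendant '0 0 0 -0.14 0;0 0 0 -0.28 0;0 0 0 -0.42 0;0 0 0 -0.5 0;0 0 0 -0.5 0'
```

```text
t: 13.65
tcp_pos: [0.5295, 0.1121, 0.0693]
tool_rot: [0.967, 0.253, 0.001, -0.0]
force: [-1.0, 0.2, 6.2]
finger_gap: 0.131
gripper_force: 69.3
```

```bash
python3 -m pendant '0 0 0 -0.14 0;0 0 0 -0.28 0;0 0 0 -0.42 0;0 0 0 -0.56 0;0 0 0 -0.7 0;0 0 0 -0.84 0;0 0 0 -0.98 0;0 0 0 -1.071 0;0 0 0 -1.071 0;0 0 0 -1.071 0'; python3 -c "
from station import sense;p=sense();print(p['q'],p['ft_torque'])"
```

```text
t: 14.65
tcp_pos: [0.5296, 0.1124, 0.0693]
tool_rot: [0.703, 0.711, 0.001, 0.0]
force: [-0.4, 0.7, 6.8]
finger_gap: 0.124
gripper_force: 69.2
[ 0.00187151  0.70111511  1.78112224  0.00262083  0.65672813 -0.01120911] [0.30636044 0.12046086 0.00552605]
```

Quarter turn is done. I ease it up into the notches before letting go.

```bash
python3 -m pendant '0 0 -0.001 0 0;0 0 -0.002 0 0;0 0 -0.003 0 0;0 0 -0.0035 0 0;0 0 -0.0035 0 0;0 0 -0.0035 0 0'
```

```text
t: 15.25
tcp_pos: [0.5295, 0.1122, 0.0725]
tool_rot: [0.703, 0.711, 0.001, 0.0]
force: [0.9, 5.0, 3.8]
finger_gap: 0.124
gripper_force: 69.0
```

```bash
python3 -m pendant '0 0 -0.0005 0 0;0 0 -0.001 0 0;0 0 -0.001 0 0'; python3 -c "
from h import *
s=cap('side');save(s,'side4',(200,110,280,170),10)"
```

```text
t: 15.55
tcp_pos: [0.5295, 0.1122, 0.0727]
tool_rot: [0.703, 0.711, 0.001, 0.0]
force: [2.2, 5.0, -2.9]
finger_gap: 0.125
gripper_force: 68.5
```

View pics/side4.png

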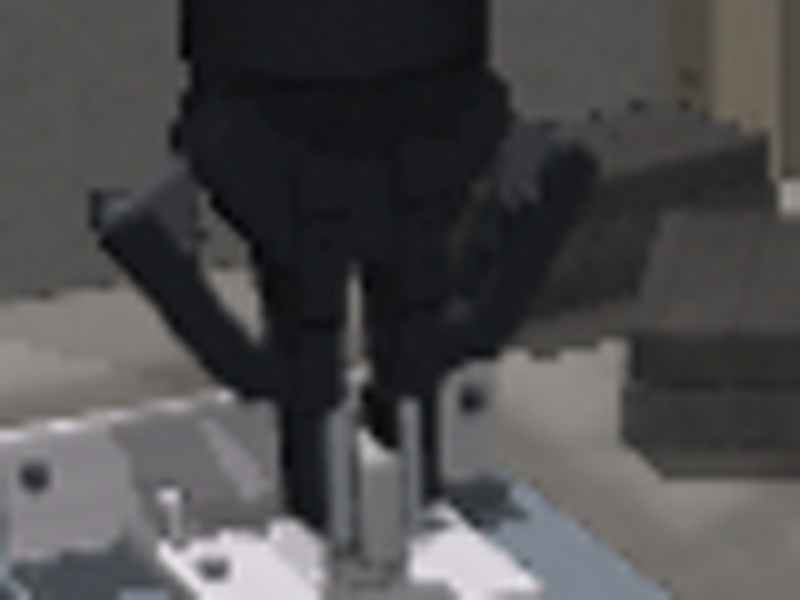

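It stops firmly at TCP z = 0.0727 with a 3 N pull, so the foot is in its notches (the bare strip would have stopped it at 0.071). The picture shows the wings turned along the slide. I let go and rise.

```bash
python3 -m pendant '0 0 0.0003 0 0.4;0 0 0.0003 0 0.4;0 0 0.0003 0 0.4;0 0 0.0003 0 0.4;0 0 0.0003 0 0.4;0 0 -0.02 0 0.4;0 0 -0.05 0 0.4;0 0 -0.1 0 0.4;0 0 -0.15 0 0.4;0 -0.15 -0.17 0 0.4;0 -0.15 -0.17 0 0.4;0 -0.15 -0.17 0 0.4;0 -0.15 -0.17 0 0.4;0 -0.15 -0.17 0 0.4;0 -0.15 -0.17 0 0.4'; python3 - <<'E'
from h import *
s=cap('side');t=cap('top')
C=cloud(s);m=(abs(C[...,0]-.529)<.03)&(abs(C[...,1]-.112)<.03)&(C[...,2]>.05);P=C[m];print(len(P),P.min(0),P.max(0))
a=cv2.resize(s['pixels'][105:185,185:285],(600,480),interpolation=cv2.INTER_CUBIC)
cv2.imwrite('pics/fin.png',a[...,::-1]);save(t,'fint')
E
```

```text
t: 17.1
tcp_pos: [0.3803, 0.1095, 0.2438]
tool_rot: [0.703, 0.711, 0.001, 0.001]
force: [0.0, 0.6, 0.9]
finger_gap: 0.401
gripper_force: 0.0
94 [0.52281404 0.09088197 0.05018517] [0.53798459 0.12528803 0.07650455]
```

View pics/fin.png

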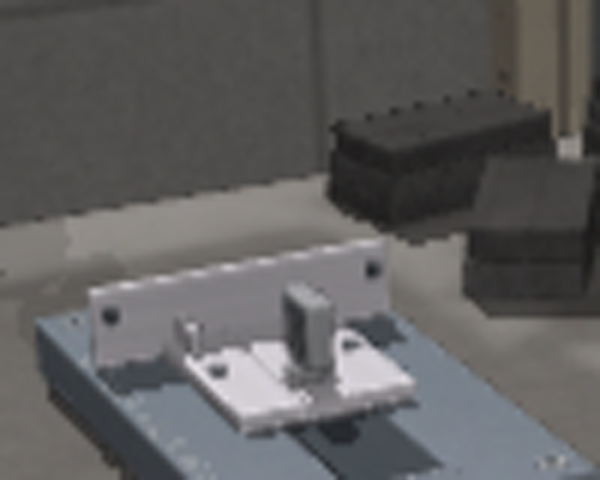

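View pics/fint.png

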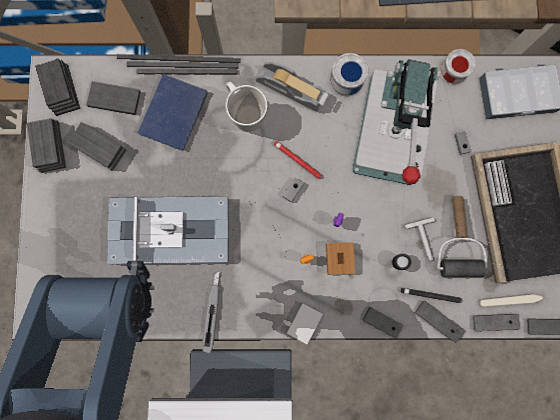

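The thumbscrew stands with its wings along the slide. Its top is at z≈0.0765, where 0.076 is expected when locked. The bystanders are unmoved and the rest at (341,258) is empty.

```bash
python3 -c "
from station import job;print(job.sign_off())"
```

```text
the job is handed in; nothing more can be done
None
```

The job is handed in: the thumbscrew is through the fence and strip, turned a quarter and sprung up locked in its notches (top measured at 76.5 mm, 76 mm expected), after 17 s with contact forces under about 10 N and everything else left in place.

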